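# Set the switches in the latched light-control box

### The job

The salt shaker has been left standing on the closed lid of the light-control box: stand it upright on the worktop clear of the box, then press the thumb latch so that the sprung lid pops fully open. Set the four rocker switches inside, counted from the left as seen from the latch side, to on, on, off, on (on means the end with the raised white bar, nearer the lid's hinge, is pressed fully down; off means the other end is), and then push the lid back over and snap it shut so that it stays latched. Do not knock the shaker over, and leave the pepper mill, the cup and the glass round the box standing where they are.

Things in the scene. Friction and masses are not known exactly. Their poses are not given: they have to be found in the camera images.
- control_box: white switch box with an aluminium lid, fixed. Origin: middle of the underside, on the worktop; x points from the latch side (roughly facing the robot) to the lid's hinge, y to the left seen from the latch side, z up. Body x -50..+52, y -86..+86 mm, rim 48 mm high, top of the shut lid 54 mm. All positions 'of the box' are in this frame; fixed things stand over 60 mm off. Yaw -0.5 to 0.05
- clear_spot (a point): a point on the worktop beside the left side of the box (box x = -20, y = +140 mm, so 54 mm from the box's side); nothing else stands within 60 mm of it. A good place for the shaker
- lid (a joint): lid hinge, rad: 0 shut, 1.95 fully open, leaning back away from the latch. Axis along the box's y at x = +52, z = 48 mm of the box. Plate 166 mm wide, 6 mm thick, free edge 98 mm from the hinge. Its spring (0.17 N m shut, 0.06 open) throws it open; it is latched below about 0.03. To shut: push it from behind over the top, press near the free edge till it snaps (6 to 10 N)
- lid_edge (a point): middle of the lid's free edge, on its outer (upper when shut) face; at x = -46, z = 54 mm of the box when shut, at x = +94, z = 137 mm when fully open. Behind the open lid 60 mm are free of loose things over the middle 150 mm of its width, but a wall stands at about world x = 0.75 m: lean the tool towards the robot to reach over the edge
- latch (a joint): steel thumb latch, rad: 0 at rest, 0.26 fully pressed; the lid lets go at about 0.12. The pad goes down with 3 to 5 N, about 8 mm in all; a spring returns it. Its hook, up to 64 mm high at x = -64 to -51 mm of the box, swings 9 mm towards -x as the pad goes down: press the outer half of the pad so as not to jam it
- thumb_pad (a point): middle of the ribbed rubber thumb pad of the latch (20 by 36 mm), on its top face, at x = -90 mm, y = 0, z = 50 mm of the box at rest
- rocker1 (a joint): leftmost see-saw rocker seen from the latch side, rad: +0.17 on (end with the white bar, hinge side, down), -0.17 off (latch-side end down). Black, 52 mm long (box x), 29 mm wide; pivot at x = +2, y = +54, z = 33.5 mm of the box; raised end about 45 mm above the worktop, lowered end 37. Press from above 18 mm off the pivot, 1 to 3 N, to the stop; it stays where it is left and may start part-way
- rocker2 (a joint): second rocker from the left (pivot at y = +18 mm of the box), otherwise as rocker1: +0.17 on, -0.17 off
- rocker3 (a joint): third rocker from the left (pivot at y = -18 mm of the box), otherwise as rocker1: +0.17 on, -0.17 off
- rocker4 (a joint): rightmost rocker (pivot at y = -54 mm of the box), otherwise as rocker1: +0.17 on, -0.17 off
- shaker: glass salt shaker with a grey cap, round, 44 mm wide, 90 mm tall (body up to 70 mm, cap 34 mm wide above), about 0.1 kg; stands upright on the lid at the start. Origin: middle of its underside, z along it
- pepper_mill: brown wooden pepper mill, 58 mm wide, 150 mm tall, loose; stands near the box and must stay. Origin: middle of its underside
- cup: small white cup with a handle, 62 by 85 mm, 51 mm high, loose; stands near the box and must stay. Origin: middle of its underside
- tumbler: clear waisted drinking glass, 66 mm wide, 82 mm high, loose; stands near the box and must stay. Origin: middle of its underside
Not all that is in view belongs to the job. What is shaped like the shaker but red is not meant.

How it is judged:
By the outcome, as a careful person would: the job done as asked, in the order asked, and still so for the second after the job is handed in, with the robot touching nothing.
It also fails if it takes over 58 s, if anything falls off the work surface, if the arm or the gripper's body presses on something with over 40 N, if the wrist force passes 120 N, or if a joint passes its speed limit or range.

### The arm

A 6-joint arm with a two-finger parallel gripper is mounted at the origin on a cart in front of the work surface, level with it; the furniture and walls round the work are solid. World frame = base frame: x ahead of the robot, y to its left, z up, the work surface at z = 0. Lengths are in m, angles in rad, forces in N, time in s.
With the tool pointing down it reaches from about 0.375 to 0.975 m from the base axis. Payload 3.8 kg.
Tool frame: the origin (TCP) lies midway between the tips of the shut fingers; the grasp point (between the pads) lies 19 mm behind it; z points along the fingers, y is the line along which they close (so a half turn about z gives the same grasp; the last joint's range is limited). The gripper opens to 85 mm and grips with 20 to 120 N. Pads are 22 mm wide; open, the fingers measure 114 mm over their backs; the gripper's body (76 mm by 85 mm) begins 54 mm behind the grasp point. The pads swing forward as they close: fully open they stand 13 mm farther back than shut.
Start: joints at [1.126, 0.264, 1.604, -0, 1.274, -0.037], TCP at [0.268, 0.62, 0.231] pointing down, gripper open.
Joint ranges: [-2.63, 2.63], [-0.94, 2.18], [0.31, 2.57], [-1.31, 4.45], [0, 2.66], [-2.55, 2.55]. Speed limits (rad/s): [2.57, 2.57, 3.14, 3.14, 3.14, 3.14].

### API

Orientations are given as a rotation vector (axis times angle).
In Python, from workcell import bot, read_camera, camera_info, ticket gives the robot as it stands.
- The arm moves only by the tool servo_tool, never from a script. Its argument "targets" is a list of rows, each an object of numbers: "hand": the closure, from -1 (fully open) to 1 (shut); "x", "y", "z": the shift along the tool's x, y, z as a fraction of full scale; "roll": the turn about the tool's z as a fraction of full scale. In form: [{"hand": .., "x": .., "y": .., "z": .., "roll": ..}, ...]. A call has 1 to 10 rows; each row is the pose to reach, as a shift and turn from the pose commanded when the call began, along the tool's axes at that moment, turning the shorter way round; what a row does not reach only later rows make up. Full scale, the value 1, is 50 cm for a shift and 180 degrees for a turn. A row lasts 1/12 s, in which the tool goes at most 41.7 mm and 7.16 degrees, less where a joint would pass 70% of its speed; a pose out of reach is approached as far as the arm can. A call with a number of a shift or a turn outside -1 to 1 is refused whole. A call with a gripper value outside its range is refused whole. The fingers move at their own pace and stop on an object; "grip_force" is the grip in N (left out, the last holds). Time passes only in rows, so rows that repeat a pose let the fingers close. It gives the time, the measured TCP pose, the force, the opening and the grip force at its end, in the units of the state.
- bot.read_state(): the state, without advancing time (a new reading comes with each control period).
- read_camera(name): name is "scene" or "top"; returns the picture (420x560x3 uint8, red, green, blue); there is no depth.
- camera_info(name): a dict with "fx", "fy", "cx", "cy" (pixels), "eye" and "orientation" of the camera in the world. Camera axes: x right, y down, z forward; pixel columns grow to the right and rows downward; lengths in m; the calibration is good to about 2 mm. A picture is of the moment at which its call begins. camera_info takes no time and is no camera call.
- ticket.finish_job(): hands the job in; it is judged then, once.
The state is a dict: "time": time; "q": joint angles; "joint_vel": joint speeds; "joint_torque": joint torques, N m; "tool_pos": TCP position; "tcp_rot": TCP orientation; "wrist_force": force on the tool from outside, world axes, zero at the start; "torque": the same for the moment, N m; "width": opening from 0.0 (shut) to 1.0 (fully open); "grip_force": force on a finger pad.
Only numpy, scipy, OpenCV 4.12 (cv2) and the standard library are available. Lean on these libraries where they do the work, as an engineer would, in place of code of your own. Each camera call takes 0.05 s, during which the arm holds its last target. There are 200 camera calls.

## Working session

There is one attempt and no reset: what is moved stays moved. The work goes in short steps, Python scripts to look and compute and a tool call to move; the robot and the scene stay as the last step left them, time stands still between calls to the robot, and variables do not carry over. Pictures are saved under pics/ and viewed, at most 10 in all, crops included, and the job is handed in when it is done.

Besides the shell and the picture viewer there is one more tool, called after "Request:" by a JSON object that holds its "fn" and its "kwargs". servo_tool: Moves the arm, as the interface text tells. Its arguments: {"type":"object","properties":{"targets":{"type":"array"},"grip_force":{"type":"number"}},"required":["targets"]}

```bash
mkdir -p pics
python3 - <<'E'
from workcell import bot, read_camera, camera_info
import cv2
for n in("scene","top"):
    print(n,camera_info(n)); cv2.imwrite(f"pics/{n}0.png",cv2.cvtColor(read_camera(n),cv2.COLOR_RGB2BGR))
print(bot.read_state())
E
```

```text
scene {'fx': 450.8728348484844, 'fy': 450.8728348484844, 'cx': 284.0377178014002, 'cy': 212.36041985602878, 'eye': array([ 0.02283894, -0.3016488 ,  0.76859125]), 'orientation': array([-1.97499461,  1.69977811, -0.57793732])}
top {'fx': 452.8572399913017, 'fy': 452.8572399913017, 'cx': 279.5090776048067, 'cy': 208.0010875798406, 'eye': array([ 0.40339854, -0.25059287,  0.90050783]), 'orientation': array([-2.10366789,  2.16199703, -0.1430439 ])}
{'time': 0.1, 'q': array([ 1.12611921e+00,  2.64672505e-01,  1.60525369e+00, -4.17182796e-06,
        1.27372116e+00, -3.69215572e-02]), 'joint_vel': array([-0.00133561, -0.00049929, -0.00290234, -0.00089813, -0.00030264,
       -0.00121278]), 'joint_torque': array([-5.62990936e-04, -5.16709149e+01, -3.68588948e+01, -2.08280389e-04,
        6.52356321e-03,  2.73553532e-06]), 'tool_pos': array([0.26739716, 0.61904248, 0.23008134]), 'tcp_rot': array([-0.63597233, -3.07604934,  0.00313541]), 'wrist_force': array([ 0.13597673,  0.54490723, -0.162231  ]), 'torque': array([ 0.02896131,  0.03915449, -0.00230413]), 'grip_force': 0.0, 'width': 1.0025984971756918}
```

View pics/scene0.png

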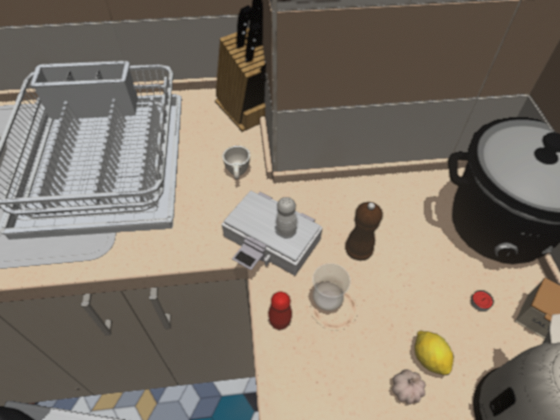

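View pics/top0.png

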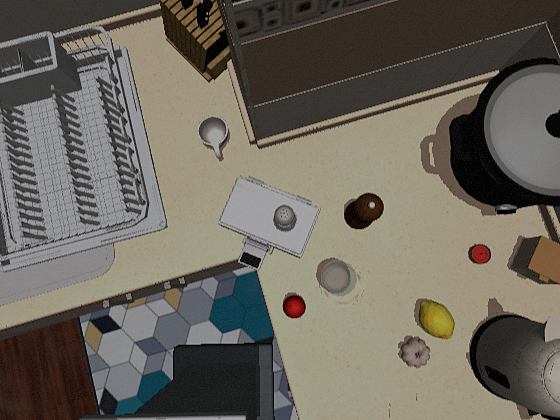

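```bash
cat > h.py <<'E'
import numpy as np, cv2
from scipy.spatial.transform import Rotation as R
from workcell import bot, read_camera, camera_info
def proj(n,P):
    c=camera_info(n); p=(np.atleast_2d(P)-c['eye'])@R.from_rotvec(c['orientation']).as_matrix()
    return np.c_[c['fx']*p[:,0]/p[:,2]+c['cx'],c['fy']*p[:,1]/p[:,2]+c['cy']]
def back(n,uv,z):
    c=camera_info(n); d=R.from_rotvec(c['orientation']).apply([(uv[0]-c['cx'])/c['fx'],(uv[1]-c['cy'])/c['fy'],1])
    return c['eye']+d*(z-c['eye'][2])/d[2]
def crop(n,name,u0,v0,w,h,k):
    im=cv2.cvtColor(read_camera(n),cv2.COLOR_RGB2BGR)[v0:v0+h,u0:u0+w]
    cv2.imwrite(f"pics/{name}.png",cv2.resize(im,None,fx=k,fy=k,interpolation=cv2.INTER_CUBIC))
E
python3 - <<'E'
from h import *
a=cv2.imread("pics/top0.png")[160:310,190:390]; b=cv2.imread("pics/scene0.png")[130:330,210:400]
cv2.imwrite("pics/c1.png",np.hstack([cv2.resize(a,(800,600),interpolation=2)]))
cv2.imwrite("pics/c2.png",cv2.resize(b,(570,600),interpolation=2))
for n,uv,z in [("top",(269,217),.054),("top",(284,211),.144),("top",(369,203),.15),("top",(213,131),.05),("top",(336,277),.04),("top",(294,306),.09)]: print(uv,back(n,uv,z).round(3))
E
```

```text
(269, 217) [ 0.518 -0.216  0.054]
(284, 211) [ 0.515 -0.245  0.144]
(369, 203) [ 0.523 -0.388  0.15 ]
(213, 131) [ 0.691 -0.11   0.05 ]
(336, 277) [ 0.402 -0.338  0.04 ]
(294, 306) [ 0.354 -0.258  0.09 ]
```

View pics/c1.png

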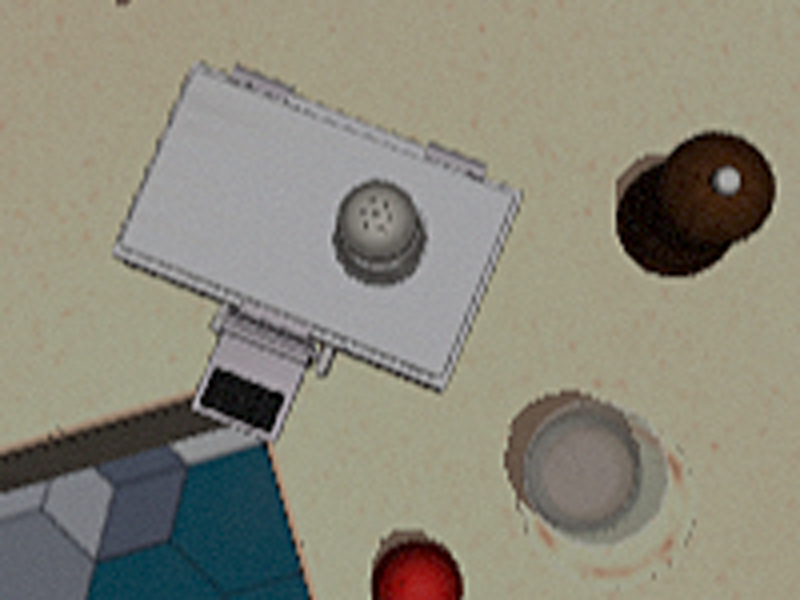

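View pics/c2.png

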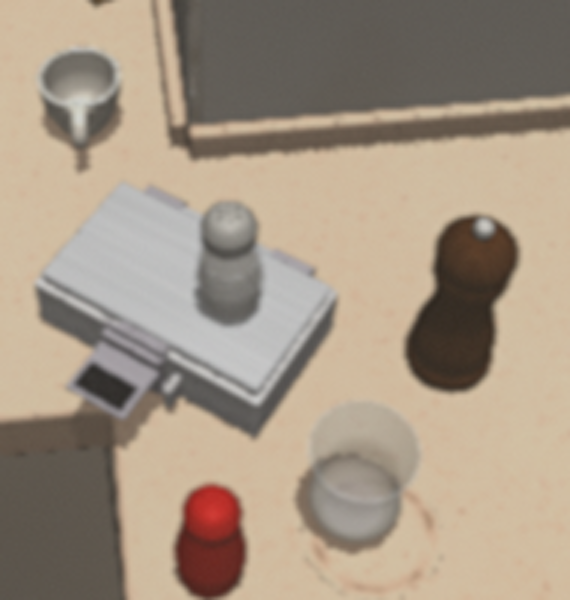

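```bash
cat > fit.py <<'E'
from h import *
from scipy.optimize import least_squares
T=lambda p:((np.array(p)+.5)/4-.5+[190,160]); S=lambda p:((np.array(p)+.5)/3-.5+[210,130])
L=np.array([[52,83,54],[52,-83,54],[-46,-83,54],[-46,83,54],[-90,0,50]])/1e3
t=T([(197,66),(518,190),(440,382),(118,250),(242,399)]); s=S([(122,183),(335,292),(260,388),(40,280),(108,383)])
def w(p,L): return R.from_euler('z',p[2]).apply(L)+[p[0],p[1],0]
f=lambda p:np.r_[(proj("top",w(p,L))-t).ravel(),(proj("scene",w(p,L))-s).ravel()]
r=least_squares(f,[.52,-.22,-.3],loss='soft_l1'); p=r.x
if __name__=="__main__":
    print(p,f(p).round(1))
    print("pad",w(p,[-.09,0,.05]),"spot",w(p,[-.02,.14,0]),"edge",w(p,[-.046,0,.054]))
    for n,uv,z in [("top",T((379,222)),.134),("scene",S((229,236)),.134),("top",T((696,200)),.1),("scene",S((475,240)),.14),("top",T((582,470)),.03),("scene",S((355,505)),.01),("scene",S((80,90)),.04)]:
        b=back(n,uv,z); print(n,b.round(4),"box",(R.from_euler('z',-p[2]).apply(b-[p[0],p[1],0])).round(3))
    print(back("scene",S((188,140)),0),back("scene",S((112,425)),0))
E
python3 fit.py
```

```text
[ 0.51925184 -0.21421032 -0.40806105] [-0.6 -0.9  0.1 -0.2  0.5  0.1 -0.9  0.3 -0.   1.4  0.9 -1.7  0.8 -2.7
 -0.   2.3 -0.1 -1.1 -0.4  1.8]
pad [ 0.43664156 -0.17849559  0.05      ] spot [ 0.55645024 -0.07776884  0.        ] edge [ 0.4770288  -0.19595613  0.054     ]
top [ 0.5092 -0.2454  0.134 ] box [ 0.003 -0.033  0.134]
scene [ 0.5013 -0.2436  0.134 ] box [-0.005 -0.034  0.134]
top [ 0.5198 -0.3866  0.1   ] box [ 0.069 -0.158  0.1  ]
scene [ 0.5161 -0.3865  0.14  ] box [ 0.065 -0.159  0.14 ]
top [ 0.4022 -0.3377  0.03  ] box [-0.058 -0.16   0.03 ]
scene [ 0.4016 -0.3381  0.01  ] box [-0.059 -0.16   0.01 ]
scene [ 0.6885 -0.1077  0.04  ] box [0.113 0.165 0.04 ]
[ 0.68743135 -0.18786978  0.        ] [ 0.43918492 -0.1784653   0.        ]
```

Run:
```python
from fit import *
B=np.array([[52,86,48],[52,-86,48],[-50,-86,48],[-50,86,48]])/1e3
Z=B*[1,1,0]
out=[]
pad=np.array([[-80,18,50],[-80,-18,50],[-100,-18,50],[-100,18,50]])/1e3
for n,(u,v) in(("top",(215,170)),("scene",(215,160))):
    im=cv2.resize(cv2.imread(f"pics/{n}0.png")[v:v+130,u:u+115],None,fx=3.47,fy=3.47,interpolation=2)
    for q,c in((L[:4],(0,0,255)),(B,(255,0,0)),(Z,(0,160,0)),(pad,(0,255,255))):
        k=((proj(n,w(p,q))-[u,v]+.5)*3.47*16).astype(np.int32)
        cv2.polylines(im,[k],True,c,1,cv2.LINE_AA,4)
    out.append(im)
cv2.imwrite("pics/ov.png",np.hstack(out))
for n,tt in(("top",t),("scene",s)):
    g=lambda p:(proj(n,w(p,L))-tt).ravel(); x=least_squares(g,p).x; print(n,x,g(x).round(1))
```

```text
top [ 0.51951287 -0.21462472 -0.41335009] [-0.2 -1.2  0.3 -0.1  0.5  0.2 -0.7 -0.1 -0.   1.1]
scene [ 0.51892547 -0.21379107 -0.4048413 ] [ 0.6 -1.5  0.5 -2.8 -0.1  2.4 -0.4 -0.9 -0.5  2. ]
```

View pics/ov.png

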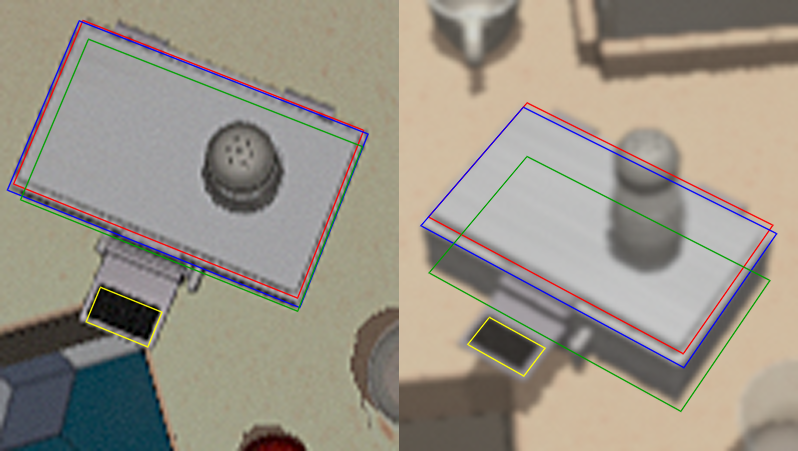

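Run:
```python
from fit import *
a=np.linspace(0,2*np.pi,73)
def cyl(x,y,z0,prof): return np.vstack([np.c_[x+r*np.cos(a),y+r*np.sin(a),0*a+z0+h] for r,h in prof])
ob=np.r_[T((334,180)),T((426,284)),S((196,201)),S((262,323))]
prof=[(.022,0),(.022,.03),(.017,.07),(.017,.083),(.010,.09)]
def g(x):
    P=cyl(x[0],x[1],.054,prof); return np.concatenate([np.r_[q.min(0),q.max(0)] for q in(proj("top",P),proj("scene",P))])-ob
x=least_squares(g,[.505,-.245],loss='soft_l1',f_scale=.5).x; print(x,g(x).round(1),R.from_euler('z',-p[2]).apply(np.r_[x-p[:2],0]))
Rm=R.from_rotvec([-0.63597233,-3.07604934,0.00313541]).as_matrix();print(Rm.round(3))
```

```text
[ 0.5109917  -0.24438294] [-1.2 -0.6  0.   1.  -0.  -1.1  1.5  1.8] [ 0.0043915  -0.03097308  0.        ]
[[-0.918  0.397 -0.001]
 [ 0.397  0.918 -0.002]
 [ 0.    -0.002 -1.   ]]
```

Request:
{"fn": "servo_tool", "kwargs": {"targets": [{"hand": -1, "x": -0.05, "y": -0.065, "z": 0, "roll": 0.04}, {"hand": -1, "x": -0.52, "y": -0.65, "z": 0, "roll": 0.39}, {"hand": -1, "x": -0.52, "y": -0.65, "z": 0, "roll": 0.39}, {"hand": -1, "x": -0.52, "y": -0.65, "z": 0, "roll": 0.39}, {"hand": -1, "x": -0.52, "y": -0.65, "z": 0, "roll": 0.39}, {"hand": -1, "x": -0.52, "y": -0.65, "z": 0, "roll": 0.39}, {"hand": -1, "x": -0.52, "y": -0.65, "z": 0, "roll": 0.39}, {"hand": -1, "x": -0.52, "y": -0.65, "z": 0, "roll": 0.39}, {"hand": -1, "x": -0.52, "y": -0.65, "z": 0, "roll": 0.39}, {"hand": -1, "x": -0.52, "y": -0.65, "z": 0, "roll": 0.39}]}}

```text
time: 0.93
tool_pos: [0.3771, 0.2164, 0.231]
tcp_rot: [2.295, 2.145, -0.0]
wrist_force: [1.5, 0.3, 0.4]
width: 0.996
grip_force: 0.0
```

```bash
cat > d.py <<'E'
import sys
from fit import *
st=bot.read_state(); Rm=R.from_rotvec(st['tcp_rot']).as_matrix()
def go(tx,ty,tz):  # world target -> tool fractions
    return (Rm.T@(np.array([tx,ty,tz])-st['tool_pos'])/.5).round(4)
b=R.from_euler('z',-p[2]).apply(st['tool_pos']-[p[0],p[1],0])
hy=np.arctan2(Rm[1,1],Rm[0,1])
print("t",round(st['time'],2),"box",b.round(4),"roll needed",((hy-p[2])/np.pi).round(4),"F",st['wrist_force'].round(1),"w",round(st['width'],3),"g",round(st['grip_force'],1))
v=list(map(float,sys.argv[1:]))
for i in range(0,len(v),3):
    q=w(p,np.array(v[i:i+3])/1e3); print(v[i:i+3],"->",go(*q))
E
python3 d.py 1 -32 200
```

```text
t 0.93 box [-0.3013  0.3388  0.231 ] roll needed 0.1084 F [1.5 0.3 0.4] w 0.996 g 0.0
[1.0, -32.0, 200.0] -> [-0.901   0.3223  0.0621]
```

Request:
{"fn": "servo_tool", "kwargs": {"targets": [{"hand": -0.6, "x": -0.77, "y": 0.275, "z": 0.05, "roll": 0.108}, {"hand": -0.6, "x": -0.77, "y": 0.275, "z": 0.05, "roll": 0.108}, {"hand": -0.6, "x": -0.77, "y": 0.275, "z": 0.05, "roll": 0.108}, {"hand": -0.6, "x": -0.77, "y": 0.275, "z": 0.05, "roll": 0.108}, {"hand": -0.6, "x": -0.77, "y": 0.275, "z": 0.05, "roll": 0.108}, {"hand": -0.6, "x": -0.77, "y": 0.275, "z": 0.05, "roll": 0.108}, {"hand": -0.6, "x": -0.77, "y": 0.275, "z": 0.05, "roll": 0.108}, {"hand": -0.6, "x": -0.77, "y": 0.275, "z": 0.05, "roll": 0.108}, {"hand": -0.6, "x": -0.77, "y": 0.275, "z": 0.05, "roll": 0.108}, {"hand": -0.6, "x": -0.77, "y": 0.275, "z": 0.05, "roll": 0.108}]}}

```text
time: 1.77
tool_pos: [0.4907, -0.1773, 0.2058]
tcp_rot: [2.621, 1.732, -0.001]
wrist_force: [0.8, 1.2, -0.3]
width: 0.798
grip_force: 0.0
```

```bash
python3 d.py 1 -32 200 1 -32 80
```

```text
t 1.77 box [-0.0409  0.0226  0.2058] roll needed 0.0017 F [ 0.8  1.2 -0.3] w 0.798 g 0.0
[1.0, -32.0, 200.0] -> [-0.1096  0.0833  0.0116]
[1.0, -32.0, 80.0] -> [-0.1095  0.0833  0.2516]
```

Request:
{"fn": "servo_tool", "kwargs": {"targets": [{"hand": -0.8, "x": -0.06, "y": 0.045, "z": 0, "roll": 0.0017}, {"hand": -0.8, "x": -0.11, "y": 0.083, "z": 0.01, "roll": 0.0017}, {"hand": -0.8, "x": -0.11, "y": 0.083, "z": 0.01, "roll": 0.0017}, {"hand": -0.8, "x": -0.11, "y": 0.083, "z": 0.06, "roll": 0.0017}, {"hand": -0.8, "x": -0.11, "y": 0.083, "z": 0.11, "roll": 0.0017}, {"hand": -0.8, "x": -0.11, "y": 0.083, "z": 0.16, "roll": 0.0017}, {"hand": -0.8, "x": -0.11, "y": 0.083, "z": 0.21, "roll": 0.0017}, {"hand": -0.8, "x": -0.11, "y": 0.083, "z": 0.24, "roll": 0.0017}, {"hand": -0.8, "x": -0.11, "y": 0.083, "z": 0.252, "roll": 0.0017}, {"hand": -0.8, "x": -0.11, "y": 0.083, "z": 0.252, "roll": 0.0017}]}}

```text
time: 2.6
tool_pos: [0.5056, -0.2399, 0.078]
tcp_rot: [-2.621, -1.725, 0.003]
wrist_force: [-0.9, -0.0, 0.3]
width: 0.901
grip_force: 0.0
```

```bash
python3 d.py; python3 -c "
from h import *
crop('scene','g1',215,140,130,130,4)"
```

```text
t 2.6 box [-0.0023 -0.029   0.078 ] roll needed 0.0005 F [-0.9 -0.   0.3] w 0.901 g 0.0
```

View pics/g1.png

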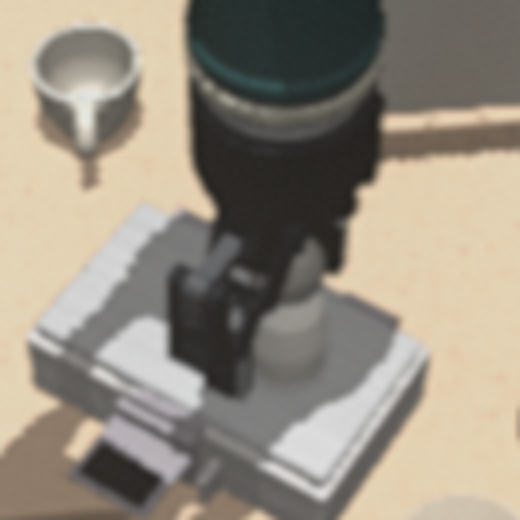

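Request:
{"fn": "servo_tool", "kwargs": {"targets": [{"hand": 1, "x": -0.003, "y": 0, "z": 0, "roll": 0}, {"hand": 1, "x": -0.003, "y": 0, "z": 0, "roll": 0}, {"hand": 1, "x": -0.003, "y": 0, "z": 0, "roll": 0}, {"hand": 1, "x": -0.003, "y": 0, "z": 0, "roll": 0}, {"hand": 1, "x": -0.003, "y": 0, "z": 0, "roll": 0}, {"hand": 1, "x": -0.003, "y": 0, "z": 0, "roll": 0}, {"hand": 1, "x": -0.003, "y": 0, "z": 0, "roll": 0}], "grip_force": 25}}

```text
time: 3.23
tool_pos: [0.5081, -0.2434, 0.0819]
tcp_rot: [2.622, 1.725, 0.002]
wrist_force: [0.5, -0.7, 5.8]
width: 0.469
grip_force: 25.4
```

```bash
python3 d.py -20 140 130 -20 140 29
```

```text
t 3.23 box [ 0.0014 -0.0312  0.0819] roll needed 0.0004 F [ 0.5 -0.7  5.8] w 0.469 g 25.4
[-20.0, 140.0, 130.0] -> [ 0.3424 -0.0421 -0.0965]
[-20.0, 140.0, 29.0] -> [ 0.3425 -0.0427  0.1055]
```

Request:
{"fn": "servo_tool", "kwargs": {"targets": [{"hand": 1, "x": 0, "y": 0, "z": -0.03, "roll": 0}, {"hand": 1, "x": 0, "y": 0, "z": -0.08, "roll": 0}, {"hand": 1, "x": 0.04, "y": -0.005, "z": -0.1, "roll": 0}, {"hand": 1, "x": 0.1, "y": -0.012, "z": -0.1, "roll": 0}, {"hand": 1, "x": 0.16, "y": -0.02, "z": -0.1, "roll": 0}, {"hand": 1, "x": 0.22, "y": -0.028, "z": -0.1, "roll": 0}, {"hand": 1, "x": 0.28, "y": -0.035, "z": -0.1, "roll": 0}, {"hand": 1, "x": 0.325, "y": -0.04, "z": -0.1, "roll": 0}, {"hand": 1, "x": 0.342, "y": -0.043, "z": -0.08, "roll": 0}, {"hand": 1, "x": 0.342, "y": -0.043, "z": -0.05, "roll": 0}]}}

```text
time: 4.07
tool_pos: [0.5562, -0.0753, 0.106]
tcp_rot: [2.621, 1.73, 0.004]
wrist_force: [-0.1, -1.4, -1.9]
width: 0.472
grip_force: 25.5
```

```bash
python3 d.py -20 140 30
```

```text
t 4.07 box [-0.0212  0.1422  0.106 ] roll needed 0.0013 F [-0.1 -1.4 -1.9] w 0.472 g 25.5
[-20.0, 140.0, 30.0] -> [-0.0045  0.002   0.152 ]
```

Request:
{"fn": "servo_tool", "kwargs": {"targets": [{"hand": 1, "x": 0, "y": 0, "z": 0.04, "roll": 0}, {"hand": 1, "x": 0, "y": 0, "z": 0.08, "roll": 0}, {"hand": 1, "x": 0, "y": 0, "z": 0.11, "roll": 0}, {"hand": 1, "x": 0, "y": 0, "z": 0.135, "roll": 0}, {"hand": 1, "x": 0, "y": 0, "z": 0.145, "roll": 0}, {"hand": 1, "x": 0, "y": 0, "z": 0.15, "roll": 0}, {"hand": 1, "x": 0, "y": 0, "z": 0.15, "roll": 0}]}}

```text
time: 4.65
tool_pos: [0.5545, -0.0773, 0.0298]
tcp_rot: [-2.624, -1.726, 0.001]
wrist_force: [0.9, 0.4, -1.4]
width: 0.474
grip_force: 25.3
```

```bash
python3 d.py
```

```text
t 4.65 box [-0.022   0.1396  0.0298] roll needed 0.0003 F [ 0.9  0.4 -1.4] w 0.474 g 25.3
```

Request:
{"fn": "servo_tool", "kwargs": {"targets": [{"hand": 1, "x": 0, "y": 0, "z": 0.002, "roll": 0}, {"hand": 1, "x": 0, "y": 0, "z": 0.003, "roll": 0}, {"hand": 1, "x": 0, "y": 0, "z": 0.004, "roll": 0}, {"hand": 1, "x": 0, "y": 0, "z": 0.004, "roll": 0}]}}

```text
time: 4.98
tool_pos: [0.5553, -0.0772, 0.029]
tcp_rot: [2.624, 1.726, 0.001]
wrist_force: [-0.4, 0.1, -0.0]
width: 0.472
grip_force: 25.4
```

```bash
python3 d.py
```

```text
t 4.98 box [-0.0213  0.1401  0.029 ] roll needed 0.0004 F [-0.4  0.1 -0. ] w 0.472 g 25.4
```

Request:
{"fn": "servo_tool", "kwargs": {"targets": [{"hand": 1, "x": 0, "y": 0, "z": 0.002, "roll": 0}, {"hand": 1, "x": 0, "y": 0, "z": 0.002, "roll": 0}, {"hand": -0.5, "x": 0, "y": 0, "z": 0.002, "roll": 0}, {"hand": -0.5, "x": 0, "y": 0, "z": 0.002, "roll": 0}, {"hand": -0.5, "x": 0, "y": 0, "z": 0.002, "roll": 0}, {"hand": -0.5, "x": 0, "y": 0, "z": -0.03, "roll": 0}, {"hand": -0.5, "x": 0, "y": 0, "z": -0.09, "roll": 0}, {"hand": -0.5, "x": 0, "y": 0, "z": -0.16, "roll": 0}, {"hand": -0.5, "x": 0, "y": 0, "z": -0.22, "roll": 0}, {"hand": 1, "x": 0, "y": 0, "z": -0.24, "roll": 0}]}}

```text
time: 5.82
tool_pos: [0.5579, -0.0777, 0.1537]
tcp_rot: [2.62, 1.724, 0.009]
wrist_force: [1.2, -0.6, 0.3]
width: 0.625
grip_force: 0.0
```

```bash
python3 d.py -98 0 110 -98 0 60; python3 -c "
from h import *
crop('scene','g2',180,120,180,180,3)"
```

```text
t 5.82 box [-0.0187  0.1406  0.1537] roll needed 0.0004 F [ 1.2 -0.6  0.3] w 0.625 g 0.0
[-98.0, 0.0, 110.0] -> [-0.2812 -0.1597  0.0855]
[-98.0, 0.0, 60.0] -> [-0.2814 -0.1605  0.1855]
```

View pics/g2.png

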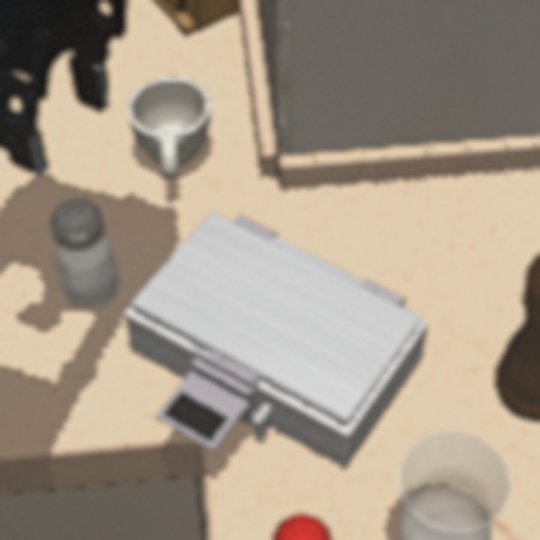

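Request:
{"fn": "servo_tool", "kwargs": {"targets": [{"hand": 1, "x": -0.05, "y": -0.03, "z": 0, "roll": 0}, {"hand": 1, "x": -0.11, "y": -0.065, "z": 0, "roll": 0}, {"hand": 1, "x": -0.17, "y": -0.1, "z": 0, "roll": 0}, {"hand": 1, "x": -0.23, "y": -0.14, "z": 0, "roll": 0}, {"hand": 1, "x": -0.27, "y": -0.155, "z": 0.03, "roll": 0}, {"hand": 1, "x": -0.281, "y": -0.16, "z": 0.09, "roll": 0}, {"hand": 1, "x": -0.281, "y": -0.16, "z": 0.14, "roll": 0}, {"hand": 1, "x": -0.281, "y": -0.16, "z": 0.16, "roll": 0}, {"hand": 1, "x": -0.281, "y": -0.16, "z": 0.16, "roll": 0}]}}

```text
time: 6.62
tool_pos: [0.4221, -0.1729, 0.0643]
tcp_rot: [-2.619, -1.722, 0.007]
wrist_force: [-0.3, 0.5, 0.0]
width: 0.001
grip_force: 0.0
```

```bash
python3 d.py -98 0 50 -98 0 40
```

```text
t 6.62 box [-0.1056 -0.0006  0.0643] roll needed 0.0002 F [-0.3  0.5  0. ] w 0.001 g 0.0
[-98.0, 0.0, 50.0] -> [0.0013 0.0154 0.0285]
[-98.0, 0.0, 40.0] -> [0.0013 0.0156 0.0485]
```

Request:
{"fn": "servo_tool", "kwargs": {"targets": [{"hand": 1, "x": 0.001, "y": 0.014, "z": 0.01, "roll": 0}, {"hand": 1, "x": 0.001, "y": 0.014, "z": 0.025, "roll": 0}, {"hand": 1, "x": 0.001, "y": 0.014, "z": 0.032, "roll": 0}, {"hand": 1, "x": 0.001, "y": 0.014, "z": 0.038, "roll": 0}, {"hand": 1, "x": 0.001, "y": 0.014, "z": 0.043, "roll": 0}, {"hand": 1, "x": 0.001, "y": 0.014, "z": 0.046, "roll": 0}, {"hand": 1, "x": 0.001, "y": 0.014, "z": 0.046, "roll": 0}]}}

```text
time: 7.2
tool_pos: [0.4303, -0.1756, 0.0451]
tcp_rot: [-2.62, -1.725, 0.004]
wrist_force: [-5.8, 3.5, 8.1]
width: -0.001
grip_force: 4.3
```

```bash
python3 d.py -98 0 120; python3 -c "
from h import *
crop('scene','g3',200,100,160,150,4)"
```

```text
t 7.2 box [-0.0969  0.0002  0.0451] roll needed 0.0005 F [-5.8  3.5  8.1] w -0.001 g 4.3
[-98.0, 0.0, 120.0] -> [-0.0003 -0.0029 -0.1497]
```

View pics/g3.png

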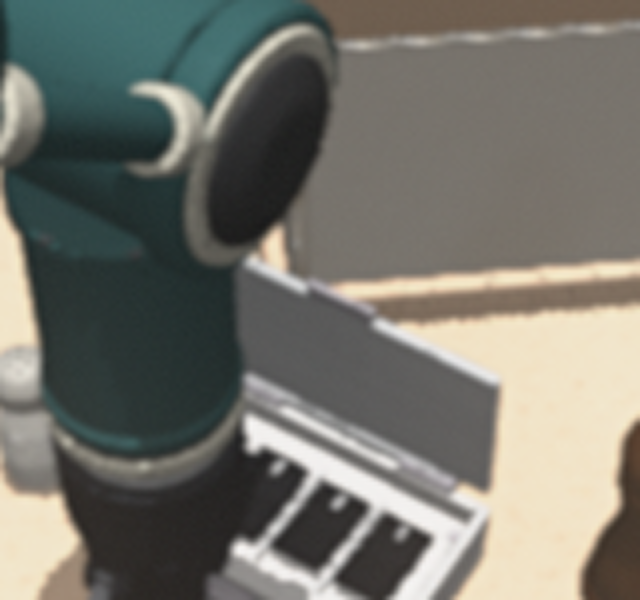

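Request:
{"fn": "servo_tool", "kwargs": {"targets": [{"hand": 1, "x": 0, "y": -0.003, "z": -0.05, "roll": 0}, {"hand": 1, "x": 0, "y": -0.003, "z": -0.1, "roll": 0}, {"hand": 1, "x": 0.02, "y": 0.03, "z": -0.105, "roll": 0}, {"hand": 1, "x": 0.05, "y": 0.09, "z": -0.105, "roll": 0}, {"hand": 1, "x": 0.08, "y": 0.15, "z": -0.105, "roll": 0}, {"hand": 1, "x": 0.1, "y": 0.2, "z": -0.105, "roll": 0}, {"hand": 1, "x": 0.108, "y": 0.23, "z": -0.105, "roll": 0}, {"hand": 1, "x": 0.108, "y": 0.238, "z": -0.08, "roll": 0}, {"hand": 1, "x": 0.108, "y": 0.238, "z": -0.05, "roll": 0}, {"hand": 1, "x": 0.108, "y": 0.238, "z": -0.04, "roll": 0}]}}

```text
time: 8.08
tool_pos: [0.5609, -0.1735, 0.0624]
tcp_rot: [-2.621, -1.725, 0.004]
wrist_force: [-1.4, 0.4, 0.4]
width: -0.002
grip_force: 0.0
```

```bash
python3 d.py 22 54 50 22 54 36
```

```text
t 8.08 box [0.0221 0.0539 0.0624] roll needed 0.0005 F [-1.4  0.4  0.4] w -0.002 g 0.0
[22.0, 54.0, 50.0] -> [ 0.0003 -0.0001  0.0248]
[22.0, 54.0, 36.0] -> [0.0003 0.     0.0528]
```

Request:
{"fn": "servo_tool", "kwargs": {"targets": [{"hand": 1, "x": 0, "y": 0, "z": 0.02, "roll": 0}, {"hand": 1, "x": 0, "y": 0, "z": 0.035, "roll": 0}, {"hand": 1, "x": 0, "y": 0, "z": 0.045, "roll": 0}, {"hand": 1, "x": 0, "y": 0, "z": 0.052, "roll": 0}, {"hand": 1, "x": 0, "y": 0, "z": 0.054, "roll": 0}, {"hand": 1, "x": 0, "y": 0, "z": 0.054, "roll": 0}, {"hand": 1, "x": 0, "y": 0, "z": 0.054, "roll": 0}]}}

```text
time: 8.67
tool_pos: [0.5616, -0.174, 0.0384]
tcp_rot: [-2.623, -1.725, 0.002]
wrist_force: [-5.6, 1.4, 4.2]
width: -0.002
grip_force: 0.0
```

```bash
python3 d.py 22 18 60
```

```text
t 8.67 box [0.0229 0.0537 0.0384] roll needed 0.0003 F [-5.6  1.4  4.2] w -0.002 g 0.0
[22.0, 18.0, 60.0] -> [-0.0715 -0.002  -0.0431]
```

Request:
{"fn": "servo_tool", "kwargs": {"targets": [{"hand": 1, "x": 0, "y": 0, "z": 0.003, "roll": 0}, {"hand": 1, "x": 0, "y": 0, "z": 0.006, "roll": 0}, {"hand": 1, "x": 0, "y": 0, "z": 0.006, "roll": 0}]}}

```text
time: 8.92
tool_pos: [0.5618, -0.174, 0.0378]
tcp_rot: [-2.623, -1.725, 0.002]
wrist_force: [-11.2, 3.6, 17.2]
width: -0.002
grip_force: 7.3
```

```bash
python3 d.py 22 18 60
```

```text
t 8.92 box [0.0231 0.0538 0.0378] roll needed 0.0003 F [-11.2   3.6  17.2] w -0.002 g 7.3
[22.0, 18.0, 60.0] -> [-0.0715 -0.0024 -0.0445]
```

Request:
{"fn": "servo_tool", "kwargs": {"targets": [{"hand": 1, "x": 0, "y": 0, "z": -0.04, "roll": 0}, {"hand": 1, "x": 0, "y": 0, "z": -0.06, "roll": 0}, {"hand": 1, "x": -0.04, "y": 0, "z": -0.06, "roll": 0}, {"hand": 1, "x": -0.072, "y": 0, "z": -0.06, "roll": 0}, {"hand": 1, "x": -0.072, "y": 0, "z": -0.045, "roll": 0}, {"hand": 1, "x": -0.072, "y": 0, "z": -0.025, "roll": 0}, {"hand": 1, "x": -0.072, "y": 0, "z": -0.01, "roll": 0}, {"hand": 1, "x": -0.072, "y": 0, "z": -0.002, "roll": 0}, {"hand": 1, "x": -0.072, "y": 0, "z": 0, "roll": 0}, {"hand": 1, "x": -0.072, "y": 0, "z": 0, "roll": 0}]}}

```text
time: 9.75
tool_pos: [0.548, -0.2066, 0.0376]
tcp_rot: [-2.622, -1.727, 0.003]
wrist_force: [-13.9, 4.0, 25.5]
width: 0.002
grip_force: 8.6
```

```bash
python3 d.py -18 -18 37
```

```text
t 9.75 box [0.0234 0.0184 0.0376] roll needed 0.0008 F [-13.9   4.   25.5] w 0.002 g 8.6
[-18.0, -18.0, 37.0] -> [-0.0726 -0.083   0.0015]
```

Request:
{"fn": "servo_tool", "kwargs": {"targets": [{"hand": 1, "x": 0, "y": 0, "z": -0.04, "roll": 0}, {"hand": 1, "x": 0, "y": 0, "z": -0.06, "roll": 0}, {"hand": 1, "x": -0.04, "y": -0.04, "z": -0.06, "roll": 0}, {"hand": 1, "x": -0.072, "y": -0.08, "z": -0.06, "roll": 0}, {"hand": 1, "x": -0.072, "y": -0.08, "z": -0.045, "roll": 0}, {"hand": 1, "x": -0.072, "y": -0.08, "z": -0.025, "roll": 0}, {"hand": 1, "x": -0.072, "y": -0.08, "z": -0.01, "roll": 0}, {"hand": 1, "x": -0.072, "y": -0.08, "z": -0.004, "roll": 0}, {"hand": 1, "x": -0.072, "y": -0.08, "z": -0.002, "roll": 0}, {"hand": 1, "x": -0.072, "y": -0.08, "z": -0.002, "roll": 0}]}}

```text
time: 10.58
tool_pos: [0.4979, -0.2241, 0.0376]
tcp_rot: [-2.622, -1.727, 0.003]
wrist_force: [-9.6, 3.0, 19.6]
width: 0.0
grip_force: 10.2
```

```bash
python3 d.py 22 -54 37
```

```text
t 10.58 box [-0.0156 -0.0175  0.0376] roll needed 0.0007 F [-9.6  3.  19.6] w 0.0 g 10.2
[22.0, -54.0, 37.0] -> [-0.0731  0.0751  0.0011]
```

Request:
{"fn": "servo_tool", "kwargs": {"targets": [{"hand": 1, "x": 0, "y": 0, "z": -0.04, "roll": 0}, {"hand": 1, "x": 0, "y": 0, "z": -0.06, "roll": 0}, {"hand": 1, "x": -0.04, "y": 0.04, "z": -0.06, "roll": 0}, {"hand": 1, "x": -0.072, "y": 0.08, "z": -0.06, "roll": 0}, {"hand": 1, "x": -0.072, "y": 0.08, "z": -0.045, "roll": 0}, {"hand": 1, "x": -0.072, "y": 0.08, "z": -0.025, "roll": 0}, {"hand": 1, "x": -0.072, "y": 0.08, "z": -0.01, "roll": 0}, {"hand": 1, "x": -0.072, "y": 0.08, "z": -0.002, "roll": 0}, {"hand": 1, "x": -0.072, "y": 0.08, "z": 0.001, "roll": 0}, {"hand": 1, "x": -0.072, "y": 0.08, "z": 0.001, "roll": 0}]}}

```text
time: 11.42
tool_pos: [0.5188, -0.2722, 0.0376]
tcp_rot: [-2.621, -1.726, 0.003]
wrist_force: [-12.3, 4.9, 24.7]
width: 0.007
grip_force: 9.5
```

```bash
python3 d.py 22 -54 37
```

```text
t 11.42 box [ 0.0226 -0.0534  0.0376] roll needed 0.0006 F [-12.3   4.9  24.7] w 0.007 g 9.5
[22.0, -54.0, 37.0] -> [-0.0011 -0.0012  0.0012]
```

Request:
{"fn": "servo_tool", "kwargs": {"targets": [{"hand": 1, "x": 0, "y": -0.01, "z": -0.05, "roll": 0}, {"hand": 1, "x": 0, "y": -0.02, "z": -0.12, "roll": 0}, {"hand": 1, "x": 0, "y": -0.02, "z": -0.2, "roll": 0}, {"hand": 1, "x": 0.04, "y": -0.02, "z": -0.28, "roll": 0}, {"hand": 1, "x": 0.12, "y": -0.02, "z": -0.32, "roll": 0}, {"hand": 1, "x": 0.2, "y": -0.02, "z": -0.32, "roll": 0}, {"hand": 1, "x": 0.28, "y": -0.02, "z": -0.32, "roll": 0}, {"hand": 1, "x": 0.36, "y": -0.02, "z": -0.32, "roll": 0}, {"hand": 1, "x": 0.43, "y": -0.02, "z": -0.32, "roll": 0}, {"hand": 1, "x": 0.48, "y": -0.02, "z": -0.32, "roll": 0}]}}

```text
time: 12.25
tool_pos: [0.6057, -0.0448, 0.1939]
tcp_rot: [-2.62, -1.729, 0.001]
wrist_force: [0.4, 0.4, -0.4]
width: -0.0
grip_force: 0.0
```

```bash
python3 d.py 125 -5 230 120 -5 110; python3 -c "
from h import *
crop('scene','a1',215,130,120,150,4)
crop('top','a2',210,140,100,150,4)
cv2.imwrite('pics/g4.png',np.hstack([cv2.imread('pics/a1.png')[:, :400],cv2.imread('pics/a2.png')]))"
```

```text
t 12.25 box [0.0121 0.1898 0.1939] roll needed 0.0012 F [ 0.4  0.4 -0.4] w -0.0 g 0.0
[125.0, -5.0, 230.0] -> [-0.3904  0.2241 -0.073 ]
[120.0, -5.0, 110.0] -> [-0.3905  0.2147  0.167 ]
```

View pics/g4.png

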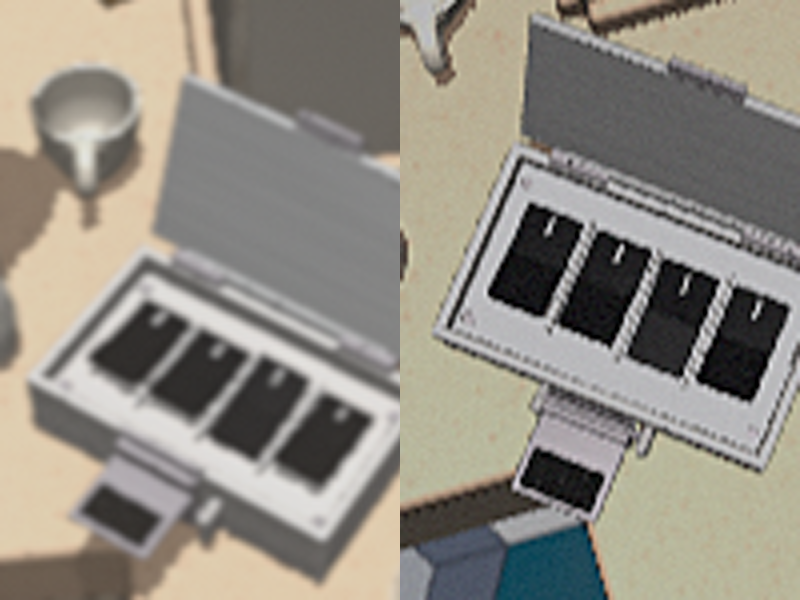

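Request:
{"fn": "servo_tool", "kwargs": {"targets": [{"hand": 1, "x": -0.05, "y": 0.02, "z": -0.01, "roll": 0}, {"hand": 1, "x": -0.12, "y": 0.05, "z": -0.01, "roll": 0}, {"hand": 1, "x": -0.19, "y": 0.09, "z": -0.01, "roll": 0}, {"hand": 1, "x": -0.26, "y": 0.12, "z": -0.01, "roll": 0}, {"hand": 1, "x": -0.33, "y": 0.16, "z": -0.01, "roll": 0}, {"hand": 1, "x": -0.4, "y": 0.19, "z": -0.01, "roll": 0}, {"hand": 1, "x": -0.44, "y": 0.21, "z": -0.01, "roll": 0}, {"hand": 1, "x": -0.46, "y": 0.216, "z": -0.01, "roll": 0}, {"hand": 1, "x": -0.46, "y": 0.216, "z": -0.01, "roll": 0}, {"hand": 1, "x": -0.46, "y": 0.216, "z": -0.01, "roll": 0}]}}

```text
time: 13.18
tool_pos: [0.6132, -0.3024, 0.1995]
tcp_rot: [-2.623, -1.724, 0.001]
wrist_force: [-0.3, 0.5, -0.1]
width: -0.001
grip_force: 0.0
```

```bash
python3 d.py 122 -40 122 107 -40 122
```

```text
t 13.18 box [ 0.1212 -0.0436  0.1995] roll needed 0.0001 F [-0.3  0.5 -0.1] w -0.001 g 0.0
[122.0, -40.0, 122.0] -> [0.0071 0.0019 0.155 ]
[107.0, -40.0, 122.0] -> [ 0.0071 -0.0281  0.1551]
```

Request:
{"fn": "servo_tool", "kwargs": {"targets": [{"hand": 1, "x": 0.007, "y": 0.002, "z": 0.05, "roll": 0}, {"hand": 1, "x": 0.007, "y": 0.002, "z": 0.1, "roll": 0}, {"hand": 1, "x": 0.007, "y": 0.002, "z": 0.14, "roll": 0}, {"hand": 1, "x": 0.007, "y": 0, "z": 0.155, "roll": 0}, {"hand": 1, "x": 0.007, "y": -0.02, "z": 0.155, "roll": 0}, {"hand": 1, "x": 0.007, "y": -0.04, "z": 0.15, "roll": 0}, {"hand": 1, "x": 0.007, "y": -0.07, "z": 0.144, "roll": 0}, {"hand": 1, "x": 0.007, "y": -0.1, "z": 0.138, "roll": 0}, {"hand": 1, "x": 0.007, "y": -0.1, "z": 0.138, "roll": 0}]}}

```text
time: 13.93
tool_pos: [0.5685, -0.279, 0.1348]
tcp_rot: [2.622, 1.726, 0.002]
wrist_force: [0.5, 0.7, -0.7]
width: 0.0
grip_force: 0.3
```

```bash
python3 d.py 42 -40 128
```

```text
t 13.93 box [ 0.0709 -0.0399  0.1348] roll needed 0.0005 F [ 0.5  0.7 -0.7] w 0.0 g 0.3
[42.0, -40.0, 128.0] -> [-0.0001 -0.0579  0.0134]
```

Request:
{"fn": "servo_tool", "kwargs": {"targets": [{"hand": 1, "x": 0, "y": -0.03, "z": 0.003, "roll": 0}, {"hand": 1, "x": 0, "y": -0.058, "z": 0.006, "roll": 0}, {"hand": 1, "x": 0, "y": -0.085, "z": 0.017, "roll": 0}, {"hand": 1, "x": 0, "y": -0.11, "z": 0.032, "roll": 0}, {"hand": 1, "x": 0, "y": -0.135, "z": 0.05, "roll": 0}, {"hand": 1, "x": 0, "y": -0.155, "z": 0.07, "roll": 0}, {"hand": 1, "x": 0, "y": -0.155, "z": 0.07, "roll": 0}]}}

```text
time: 14.52
tool_pos: [0.4968, -0.2484, 0.0967]
tcp_rot: [-2.624, -1.727, 0.001]
wrist_force: [-0.3, 0.6, 0.5]
width: 0.002
grip_force: 0.6
```

```bash
python3 d.py -22 -40 77; python3 -c "
from h import *
crop('scene','g5',215,100,140,150,4)"
```

```text
t 14.52 box [-0.007  -0.0402  0.0967] roll needed 0.0004 F [-0.3  0.6  0.5] w 0.002 g 0.6
[-22.0, -40.0, 77.0] -> [ 0.0005 -0.0299  0.0395]
```

View pics/g5.png

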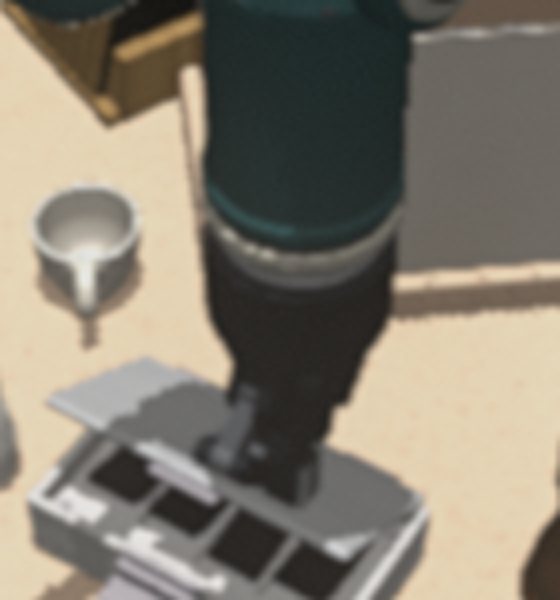

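Request:
{"fn": "servo_tool", "kwargs": {"targets": [{"hand": 1, "x": 0, "y": -0.016, "z": 0.018, "roll": 0}, {"hand": 1, "x": 0, "y": -0.03, "z": 0.038, "roll": 0}, {"hand": 1, "x": 0, "y": -0.038, "z": 0.054, "roll": 0}, {"hand": 1, "x": 0, "y": -0.044, "z": 0.068, "roll": 0}, {"hand": 1, "x": 0, "y": -0.046, "z": 0.078, "roll": 0}, {"hand": 1, "x": 0, "y": -0.046, "z": 0.084, "roll": 0}, {"hand": 1, "x": 0, "y": -0.046, "z": 0.088, "roll": 0}, {"hand": 1, "x": 0, "y": -0.046, "z": 0.09, "roll": 0}, {"hand": 1, "x": 0, "y": -0.046, "z": 0.09, "roll": 0}]}}

```text
time: 15.32
tool_pos: [0.4768, -0.2401, 0.0526]
tcp_rot: [-2.623, -1.726, 0.002]
wrist_force: [-4.5, 2.9, 13.4]
width: 0.001
grip_force: 6.7
```

```bash
python3 d.py
```

```text
t 15.32 box [-0.0287 -0.0406  0.0526] roll needed 0.0004 F [-4.5  2.9 13.4] w 0.001 g 6.7
```

Request:
{"fn": "servo_tool", "kwargs": {"targets": [{"hand": 1, "x": 0, "y": 0, "z": 0.003, "roll": 0}, {"hand": 1, "x": 0, "y": 0, "z": 0.003, "roll": 0}, {"hand": 1, "x": 0, "y": 0, "z": -0.01, "roll": 0}, {"hand": 1, "x": 0, "y": 0, "z": -0.05, "roll": 0}, {"hand": 1, "x": 0, "y": 0, "z": -0.12, "roll": 0}, {"hand": 1, "x": 0, "y": 0, "z": -0.19, "roll": 0}, {"hand": 1, "x": 0, "y": 0, "z": -0.26, "roll": 0}, {"hand": 1, "x": 0.06, "y": -0.04, "z": -0.3, "roll": 0}, {"hand": 1, "x": 0.13, "y": -0.08, "z": -0.3, "roll": 0}, {"hand": 1, "x": 0.2, "y": -0.1, "z": -0.3, "roll": 0}]}}

```text
time: 16.15
tool_pos: [0.4704, -0.128, 0.2032]
tcp_rot: [2.626, 1.723, 0.001]
wrist_force: [0.0, -0.3, -1.0]
width: 0.001
grip_force: 0.0
```

Request:
{"fn": "servo_tool", "kwargs": {"targets": [{"hand": 1, "x": 0.07, "y": 0, "z": 0, "roll": 0}, {"hand": 1, "x": 0.14, "y": 0, "z": 0, "roll": 0}, {"hand": 1, "x": 0.21, "y": 0, "z": 0, "roll": 0}, {"hand": 1, "x": 0.28, "y": 0, "z": 0, "roll": 0}, {"hand": 1, "x": 0.34, "y": 0, "z": 0, "roll": 0}, {"hand": 1, "x": 0.38, "y": 0, "z": 0, "roll": 0}, {"hand": 1, "x": 0.38, "y": 0, "z": 0, "roll": 0}]}}

```text
time: 16.73
tool_pos: [0.5468, 0.0492, 0.2007]
tcp_rot: [-2.62, -1.73, 0.001]
wrist_force: [-1.0, 1.0, 0.3]
width: 0.0
grip_force: 0.0
```

```bash
python3 d.py
python3 - <<'E'
from fit import *
for n in("top","scene"):
    a=cv2.imread(f"pics/{n}0.png").astype(int); b=cv2.cvtColor(read_camera(n),cv2.COLOR_RGB2BGR).astype(int)
    d=abs(a-b).max(2)>40
    def reg(name,pts):
        m=np.zeros(d.shape,np.uint8); cv2.fillConvexPoly(m,cv2.convexHull(proj(n,w(p,np.array(pts)/1e3)).astype(np.int32)),1)
        print(n,name,"changed",(d&(m>0)).sum(),"of",m.sum(),"mean",b[m>0].mean(0).round())
    box=lambda x0,x1,y0,y1,z0,z1:[(x,y,z) for x in(x0,x1) for y in(y0,y1) for z in(z0,z1)]
    reg("lid",box(-44,50,-80,80,54,54)); reg("behind",box(62,100,-75,75,30,120)); reg("mill",box(35,98,-190,-128,0,150)); reg("glass",box(-92,-25,-194,-126,0,82)); reg("cup",box(75,150,125,205,0,51)); reg("latch",box(-102,-52,-18,18,50,54)); reg("shaker",box(-42,2,118,162,0,90))
E
```

```text
t 16.73 box [-0.0793  0.2527  0.2007] roll needed 0.0015 F [-1.   1.   0.3] w 0.0 g 0.0
top lid changed 424 of 4311 mean [164. 162. 162.]
top behind changed 0 of 2575 mean [133. 157. 164.]
top mill changed 2 of 2060 mean [ 74.  90. 101.]
top glass changed 0 of 1623 mean [111. 124. 130.]
top cup changed 0 of 1965 mean [120. 135. 142.]
top latch changed 0 of 567 mean [93. 90. 94.]
top shaker changed 396 of 915 mean [108. 120. 126.]
scene lid changed 626 of 3350 mean [198. 198. 198.]
scene behind changed 174 of 3373 mean [151. 174. 193.]
scene mill changed 0 of 2977 mean [107. 128. 145.]
scene glass changed 0 of 2430 mean [150. 169. 184.]
scene cup changed 0 of 1759 mean [148. 168. 182.]
scene latch changed 0 of 514 mean [119. 117. 122.]
scene shaker changed 589 of 1321 mean [143. 161. 173.]
```

```bash
python3 -c "
from workcell import ticket; print(ticket.finish_job())"
```

```text
the job is handed in; nothing more can be done
None
```

I handed the job in at about 17 s of the 58 s allowed: the shaker stands on the worktop beside the box, the rockers are set on, on, off, on, the lid is shut and stayed shut, and the mill, cup and glass show no movement in the camera images.

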